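# Set a straightedge under a hold-down nut and leave it running clearance

### The job

Lay the loose steel straightedge flat on the base plate of the jig and slide it in under the flange of the knurled nut until it lies flush against the long front face of the jig's block, its ends level with the ends of the block. Then run the knurled nut down (clockwise from above) until it bottoms out, back it off a quarter turn so that the straightedge keeps running clearance, and finish there still gripping the nut, with the straightedge still flush. Do not disturb the loupe, the stamp and the spool standing nearby.

Things in the scene. Friction and masses are not known exactly. Their poses are not given: they have to be found in the camera images.
- straightedge: loose bare steel straightedge: flat strip 30 mm wide (x), 180 mm long (y), 10 mm thick, with a grip rib in the middle of its top, 12 mm wide (x), 44 mm long (y), from 10 to 36 mm above the underside; about 0.35 kg (varies). Origin: centre of the underside. Same either way round. It lies on the table, to the robot's right
- jig: fixed jig: aluminium base plate 90 mm (x) by 220 mm (y), its top 8 mm above the table; on it a straight steel block, x 0 to +40 mm, y -90 to +90 mm, its top 18 mm above the table. Origin: centre of the plate's underside, below the block's long front face (plane x = 0), which looks to the jig's -x, roughly towards the robot. The stud with the nut stands on the block at x +16, y +75 mm
- seat (a point): point on top of the jig's base plate, 15 mm in front of the block's face, midway along it: where the straightedge's origin comes to lie when it is flush with its ends level; axes as the jig's (straightedge's y along the jig's y). A tall stack of equipment, 0.4 m high, stands behind the jig to the left (x over 0.63, y over 0.2 m): keep the arm clear of it
- knurled_nut: round steel nut on the jig's stud: flange 44 mm across, 5 mm thick, above it a round knurled grip 36 mm across, from 6 to 33 mm above the underside; a dark index line on top runs from the centre along its x. Origin: centre of the flange's underside, on the stud's axis. The flange overhangs the block's face by 6 mm. It cannot come off. The stud ends 60 mm above the table
- nut_grip (a point): on the nut's axis, 22 mm above its underside, in the upper part of the knurled grip: height for the gripper. Rises with the nut, 6 mm a turn: bottomed out, the nut's underside is 19 mm above the table, 1 mm over a laid straightedge (it stops on a shoulder of the stud); at the start there are at least 3 mm to slide the straightedge under
- nut_turn (a joint): turn of the knurled nut in rad: 0 bottomed out (hard stop), growing as it is unscrewed (anticlockwise from above); starts between 2.2 and 3.2; turns with a light friction of about 0.06 N m and stays where it is left
- loupe: black loupe, 38 mm across, 36 mm high, bystander; origin: centre of the underside
- pass_stamp: black hand stamp, 24 mm across, 60 mm high, standing, bystander; origin: centre of the underside
- solder_spool: spool, 56 x 83 x 40 mm, bystander; origin: centre of the underside
Things that resemble listed ones, but are neither listed nor needed, are in the scene too. There is more than one size of the jig; the one meant has the size given above.

How it is judged:
By the outcome, as a careful person would: the job done as asked, in the order asked, and still so for the second after the job is handed in, while the arm keeps its last pose, push and grip.
It also fails if it takes over 64 s, if anything falls off the work surface, if the arm or the gripper's body presses on something with over 40 N, if the wrist force passes 120 N, or if a joint passes its speed limit or range.

### The arm

A 6-joint arm with a two-finger parallel gripper is mounted at the origin on a cart in front of the work surface, level with it; the furniture and walls round the work are solid. World frame = base frame: x ahead of the robot, y to its left, z up, the work surface at z = 0. Lengths are in mm, angles in rad, forces in N, time in s.
With the tool pointing down it reaches from about 400 to 925 mm from the base axis. Payload 12.5 kg.
Tool frame: the origin (TCP) lies on the mounting face of the last link; the fingertips stand 190 mm ahead of it and the grasp point (between the pads) lies 171 mm ahead of it; z points along the fingers, y is the line along which they close (so a half turn about z gives the same grasp; the last joint's range is limited). The gripper opens to 95 mm and grips with 3 to 60 N. Pads are 20 mm wide; open, the fingers measure 119 mm over their backs; the gripper's body (75 mm by 180 mm) begins 59 mm behind the grasp point.
Start: joints at [0.998, 0.491, 1.559, -0, 1.092, -0.106], TCP at [281.247, 558.144, 404.761] pointing down, gripper open.
Joint ranges: [-3.1, 3.1], [-0.84, 2.19], [0.05, 2.79], [-1.13, 4.28], [0.06, 2.93], [-2.69, 2.69]. Speed limits (rad/s): [2.22, 2.22, 2.79, 3.14, 3.14, 3.14].

### API

Orientations are given as [roll, pitch, yaw] about the fixed x, y, z axes, in that order (R = Rz(yaw) Ry(pitch) Rx(roll)).
In Python, from cell import * gives the robot as it stands.
- The arm moves only by the tool arm_command, never from a script. Its argument "rows" is a list that holds one entry, the list of rows, each a list of 7 numbers: the shift along the tool's x, y, z normalised to -1 to 1, where 1 is 0.15 m, then the turn, a rotation vector about the tool's x, y, z normalised to -1 to 1, where 1 is 360 degrees, then the opening, from -1 (shut) to 1 (fully open). A call has 1 to 10 rows; each row is the pose to reach, as a shift and turn from the pose commanded when the call began, along the tool's axes at that moment, turning the shorter way round; what a row does not reach only later rows make up. A row lasts 1/12 s, in which the tool goes at most 41.7 mm and 7.16 degrees, less where a joint would pass 70% of its speed; a pose out of reach is approached as far as the arm can. A call with a number of a shift or a turn outside -1 to 1 is refused whole. A call with a gripper value outside its range is refused whole. The fingers move at their own pace and stop on an object; the grip force is fixed at half the most. Time passes only in rows, so rows that repeat a pose let the fingers close. It gives the time, the measured TCP pose, the force, the opening and the grip force at its end, in the units of the state.
- state(): the state, without advancing time (a new reading comes with each control period).
- read_camera(name): name is "scene" or "top" or "wrist"; returns (picture, depth): 420x560x3 uint8, red, green, blue; 420x560 float32, mm along the optical axis (not along the pixel's ray), 0 where there is no reading.
- get_calibration(name): a dict with "camera_matrix" (3x3 intrinsics, pixels), "position" and "orientation" of the camera in the world; the wrist camera has in their place "hand_eye" (4x4, takes a point from camera to tool coordinates, whose origin is the TCP and whose axes are the flange's). Camera axes: x right, y up, looking along -z (the intrinsics and any distortion apply to the point x, -y, -z); pixel columns grow to the right and rows downward; lengths in mm; the calibration is good to about 2 mm. The wrist camera is an equidistant fisheye: a pixel r from the principal point sees the ray r / f radians off the axis. A picture is of the moment at which its call begins: read the wrist's pose just before it. get_calibration takes no time and is no camera call.
- job_done(): hands the job in; it is judged then, once.
The state is a dict: "t": time; "joints": joint angles; "qvel": joint speeds; "tau": joint torques, N m; "eef_pos": TCP position; "tcp_rot": TCP orientation; "ft_force": force on the tool from outside, world axes, zero at the start; "moment": the same for the moment, N m; "opening": opening from 0.0 (shut) to 1.0 (fully open); "grip_force": force on a finger pad.
Only numpy, scipy, OpenCV 4.12 (cv2) and the standard library are available. Lean on these libraries where they do the work, as an engineer would, in place of code of your own. Each camera call takes 0.05 s, during which the arm holds its last target. There are 200 camera calls.

## Working session

There is one attempt and no reset: what is moved stays moved. The work goes in short steps, Python scripts to look and compute and a tool call to move; the robot and the scene stay as the last step left them, time stands still between calls to the robot, and variables do not carry over. Pictures are saved under pics/ and viewed, at most 10 in all, crops included, and the job is handed in when it is done.

Besides the shell and the picture viewer there is one more tool, called after ">>>" as name(argument=value, ...) on one line, values as JSON. arm_command: Moves the arm, as the interface text tells. Its arguments: {"type":"object","properties":{"rows":{"type":"array","items":{"type":"array","items":{"type":"array","items":{"type":"number","minimum":-1,"maximum":1}}}}},"required":["rows"]}

```bash
mkdir -p pics; ls
cat > h.py <<'E'
from cell import *
import numpy as np, cv2
from scipy.spatial.transform import Rotation as R
def cam(name):
    p,d=read_camera(name); c=get_calibration(name)
    return p,d,c
def w(c,d,u,v,z=None):
    K=np.array(c["camera_matrix"]); o=c["orientation"]
    o=np.array(o); Rm=o if o.shape==(3,3) else R.from_euler('xyz',o).as_matrix()
    ray=Rm@np.array([(u-K[0,2])/K[0,0],-(v-K[1,2])/K[1,1],-1])
    P=np.array(c["position"])
    s=d[int(v),int(u)] if z is None else (z-P[2])/ray[2]
    return P+s*ray
def save(n,p): cv2.imwrite("pics/"+n+".png",p[...,::-1])
E
python3 - <<'E'
from h import *
print(state())
for n in("top","scene"):
    p,d,c=cam(n); print(c); save(n+"0",p); np.savez(n+"0",p=p,d=d)
print(get_calibration("wrist"))
E
```

```text
pics
{'t': 0.0, 'joints': array([ 9.98384734e-01,  4.91549214e-01,  1.55949327e+00, -8.14324432e-06,
        1.09172903e+00, -1.05574348e-01]), 'qvel': array([ 0.00085776,  0.00027085, -0.0011101 , -0.00022374,  0.00128557,
        0.00318738]), 'tau': array([-3.87104534e-03, -6.12637424e+01, -2.58173704e+01,  6.91517699e-02,
        4.82294220e-02, -1.45891827e-04]), 'eef_pos': array([281.22823824, 558.09662843, 404.1529681 ]), 'tcp_rot': array([-3.14041959e+00, -1.17044628e-04,  2.67475910e+00]), 'ft_force': array([-0.2905776 , -0.40650296, -0.1505305 ]), 'moment': array([-0.02597075, -0.02809181,  0.0056129 ]), 'grip_force': 0.0, 'opening': 1.0027779973915647}
{'camera_matrix': array([[443.99906046,   0.        , 279.69820411],
       [  0.        , 443.99906046, 214.60105385],
       [  0.        ,   0.        ,   1.        ]]), 'position': array([ 317.38031073,  -26.33795683, 1150.36339717]), 'orientation': array([ 0.20359364, -0.00283926, -1.58408582])}
{'camera_matrix': array([[473.44440792,   0.        , 274.32306149],
       [  0.        , 473.44440792, 209.16067335],
       [  0.        ,   0.        ,   1.        ]]), 'position': array([  40.14442194, -754.79221478,  488.58335381]), 'orientation': array([ 1.11156959,  0.00665279, -0.61071596])}
{'camera_matrix': array([[325.1922621 ,   0.        , 283.52109319],
       [  0.        , 325.1922621 , 210.40597314],
       [  0.        ,   0.        ,   1.        ]]), 'hand_eye': array([[ 1.41753746e-04,  9.63869590e-01,  2.66374535e-01,
         7.52491564e+01],
       [ 9.99999986e-01, -1.12842294e-04, -1.23842503e-04,
         5.77887508e-01],
       [-8.93097092e-05,  2.66374548e-01, -9.63869593e-01,
         1.83770899e+01],
       [ 0.00000000e+00,  0.00000000e+00,  0.00000000e+00,
         1.00000000e+00]])}
```

View pics/top0.png

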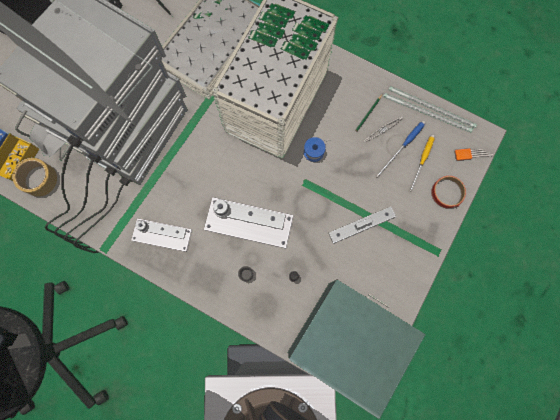

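View pics/scene0.png

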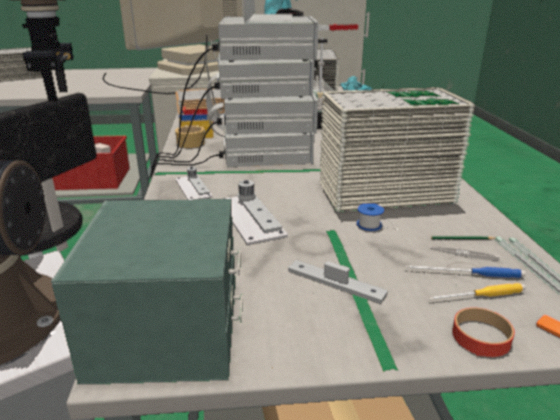

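Top view: two jigs. The large one is at px (205–293, 198–246), about 88 px or 220 mm long. The small one is at (132–190, 218–250), about 58 px or 150 mm. The large one fits the description. The straightedge is at (362,224), the loupe at (247,273), the stamp at (294,277) and the spool at (315,149). I'll confirm with a crop.

Run:
```python
from h import *
z=np.load("top0.npz");p,d=z["p"],z["d"];c=get_calibration("top")
a=cv2.resize(p[188:258,195:305],None,fx=5,fy=5,interpolation=cv2.INTER_CUBIC)
b=cv2.resize(p[195:255,320:406],None,fx=5,fy=5,interpolation=cv2.INTER_CUBIC)
im=np.zeros((600,800,3),np.uint8)
im[:350,:550]=a; im[350-50:600,800-430:]=np.where(True,b[:300],0)
save("crop0",im)
for n,u,v,zz in[("jigTL",210,198.5,8),("jigTR",293,215,8),("jigBR",289,246,8),("jigBL",205.5,229,8),("nut",221,208,58),("sjL",133,219,8),("sjR",190,229,8),("seA",331,240,10),("seB",395,211,10),("rib",362,224,36),("loupe",247,273,36),("stamp",294,277,60),("spool",315,149,40)]:
    print(n,w(c,d,u,v,zz).round(1), w(c,d,u,v).round(1))
```

```text
jigTL [599.  151.1   8. ] [ 6.011e+02  1.524e+02 -5.000e-01]
jigTR [551.6 -67.6   8. ] [553.4 -68.   -0.7]
jigBR [469.8 -55.7   8. ] [471.1 -55.9  -1.6]
jigBL [517.3 161.3   8. ] [517.3 161.4   7.6]
nut [561.7 115.2  58. ] [562.3 115.5  55.5]
sjL [546.3 351.7   8. ] [548.2 354.9  -1.8]
sjR [517.8 201.7   8. ] [518.2 202.2   5.4]
seA [ 483.8 -164.8   10. ] [ 484.9 -165.7    2.4]
seB [ 558.6 -335.9   10. ] [ 560.2 -338.     2.3]
rib [ 520.2 -242.3   36. ] [ 519.9 -242.    37.6]
loupe [399.7  51.   36. ] [402.2  53.3   2.6]
stamp [386.7 -65.2  60. ] [386.7 -65.2  59.9]
spool [ 721.8 -127.9   40. ] [ 734.3 -131.     5.7]
```

View pics/crop0.png

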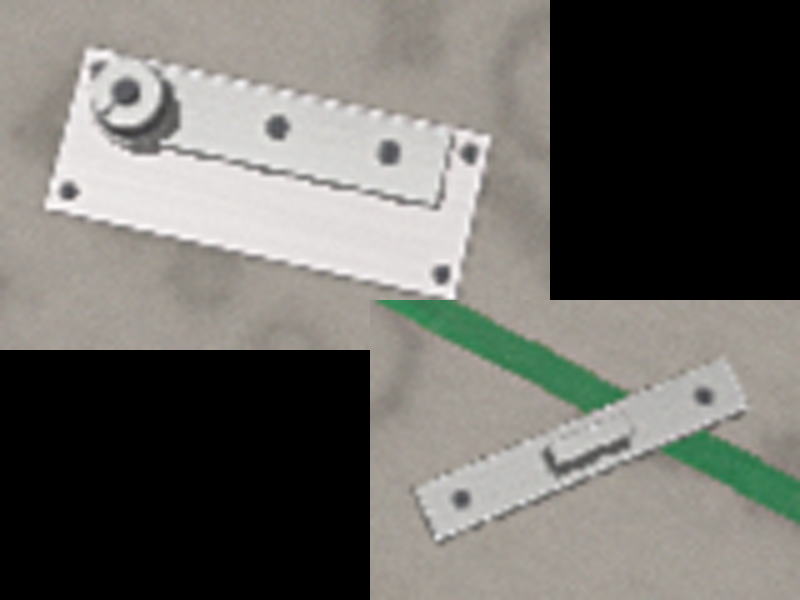

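The crop confirms the large jig: base plate, block with a single front face and nut at its left (+y) end. The nut's index line points down-left from crop (125,95) to (108,112). The straightedge, with its rib, is at lower right. Next I'll compute poses and obstacles.

```bash
cat >> h.py <<'E'
def plan(p,yaw,n=""):
    s=state(); r=R.from_euler('xyz',s["tcp_rot"]); t=R.from_euler('xyz',[np.pi,0,yaw])
    d=r.inv().apply(np.array(p)-s["eef_pos"])/150; q=(r.inv()*t).as_rotvec()/(2*np.pi)
    print(n,"cur",s["eef_pos"].round(1),s["tcp_rot"].round(4),"row",d.round(4),q.round(5))
E
python3 - <<'E'
from h import *
z=np.load("top0.npz");p,d=z["p"],z["d"];c=get_calibration("top")
f=lambda x,y,X,Y,z:w(c,d,(x+.5)/5-.5+X,(y+.5)/5-.5+Y,z)[:2]
J=[f(x,y,195,188,8) for x,y in[(88,47),(490,136),(456,298),(46,208)]]
S=[f(x-370,y-300,320,195,10) for x,y in[(415,490),(724,357),(747,408),(438,542)]]
for n,Q in(("jigplate",J),("se",S)):
    Q=np.array(Q,np.float32); print(n,Q.mean(0),cv2.minAreaRect(Q), np.arctan2(*(Q[0]-Q[1]+Q[3]-Q[2])))
print("nuttop",f(126,93,195,188,55))
v,u=np.mgrid[0:420:2,0:560:2]; P=np.array([w(c,d,a,b) for a,b in zip(u.ravel(),v.ravel())])
for n,x0,x1,y0,y1 in(("stack",600,1000,190,500),("pcb",600,1000,-200,190),("cab",50,480,-420,-80)):
    for h in(60,150,230):
        m=(P[:,0]>x0)&(P[:,0]<x1)&(P[:,1]>y0)&(P[:,1]<y1)&(P[:,2]>h)
        if m.any(): q=P[m]; print(n,h,np.percentile(q,[1,99],axis=0).round())
s=state(); print(s["joints"],s["t"])
plan([281,558,305],2.675)
E
```

```text
jigplate [534.7092  49.2829] ((534.9374389648438, 49.076332092285156), (218.88473510742188, 88.59029388427734), 76.8011703491211) 0.23282884
se [ 524.0124 -247.3034] ((524.0489501953125, -247.45828247070312), (29.511526107788086, 179.59947204589844), 22.60239601135254) -0.39477476
nuttop [567.06921217 118.66783063]
stack 60 [[632. 211.  71.]
 [901. 491. 616.]]
stack 150 [[634. 213. 159.]
 [902. 490. 618.]]
stack 230 [[637. 215. 237.]
 [904. 489. 622.]]
pcb 60 [[ 714. -162.   65.]
 [ 996.  108.  240.]]
pcb 150 [[ 717. -158.  157.]
 [ 997.  106.  240.]]
pcb 230 [[ 728. -153.  231.]
 [ 997.  102.  240.]]
cab 60 [[ 108. -318.  116.]
 [ 359.  -85.  175.]]
cab 150 [[ 107. -318.  167.]
 [ 355.  -86.  175.]]
[ 9.98449886e-01  4.91507562e-01  1.55938561e+00 -2.19091628e-05
  1.09171411e+00 -1.05592635e-01] 0.1
 cur [281.2 558.1 404.2] [-3.1406e+00 -1.0000e-04  2.6748e+00] row [ 0.0008 -0.0008  0.6614] [-1.6e-04 -1.0e-05 -2.0e-05]
```

>>> arm_command(rows=[[[-0.82, -0.6, 0, 0, 0, 0, 1], [-0.82, -0.6, 0, 0, 0, 0, 1], [-0.82, -0.6, 0, 0, 0, 0, 1], [-0.82, -0.6, 0, 0, 0, 0, 1]]])

```text
t: 0.43
eef_pos: [351.3, 419.9, 404.4]
tcp_rot: [-3.14, 0.0, 2.675]
ft_force: [0.9, -0.0, -0.3]
opening: 1.0
grip_force: 0.0
```

>>> arm_command(rows=[[[-0.82, -0.6, 0, 0, 0, 0, 1], [-0.82, -0.6, 0, 0, 0, 0, 1], [-0.82, -0.6, 0, 0, 0, 0, 1], [-0.82, -0.6, 0, 0, 0, 0, 1]]])

```text
t: 0.77
eef_pos: [420.8, 284.0, 404.6]
tcp_rot: [-3.141, 0.0, 2.674]
ft_force: [0.7, 0.0, 0.2]
opening: 1.001
grip_force: 0.0
```

>>> arm_command(rows=[[[-0.82, -0.6, 0, 0, 0, 0, 1], [-0.82, -0.6, 0, 0, 0, 0, 1], [-0.82, -0.6, 0, 0, 0, 0, 1], [-0.82, -0.6, 0, 0, 0, 0, 1], [-0.82, -0.6, 0, 0, 0, 0, 1]]])

```text
t: 1.18
eef_pos: [491.1, 147.3, 404.5]
tcp_rot: [-3.141, 0.001, 2.671]
ft_force: [-1.1, -0.1, -0.5]
opening: 1.003
grip_force: 0.0
```

>>> arm_command(rows=[[[-0.465, -0.75, 0.0, 0, 0, 0, 1], [-0.465, -0.75, 0.0, 0, 0, 0, 1], [-0.465, -0.75, 0.0, 0, 0, 0, 1], [-0.465, -0.75, 0.0, 0, 0, 0, 1]]])

```text
t: 1.52
eef_pos: [501.1, 15.4, 404.5]
tcp_rot: [-3.141, 0.0, 2.672]
ft_force: [-0.5, 0.6, 0.3]
opening: 1.0
grip_force: 0.0
```

>>> arm_command(rows=[[[-0.465, -0.75, 0.3, 0, 0, 0, 1], [-0.465, -0.75, 0.3, 0, 0, 0, 1], [-0.465, -0.75, 0.3, 0, 0, 0, 1], [-0.465, -0.75, 0.3, 0, 0, 0, 1]]])

```text
t: 1.85
eef_pos: [512.7, -115.7, 358.0]
tcp_rot: [-3.141, -0.001, 2.673]
ft_force: [0.3, -0.4, -1.1]
opening: 1.0
grip_force: 0.0
```

>>> arm_command(rows=[[[-0.465, -0.75, 0.4, 0, 0, 0.113, 1], [-0.465, -0.75, 0.4, 0, 0, 0.113, 1], [-0.465, -0.75, 0.4, 0, 0, 0.113, 1], [-0.465, -0.75, 0.4, 0, 0, 0.113, 1], [-0.465, -0.75, 0.4, 0, 0, 0.113, 1], [-0.465, -0.75, 0.4, 0, 0, 0.113, 1], [-0.465, -0.75, 0.4, 0, 0, 0.113, 1]]])

```text
t: 2.43
eef_pos: [524.5, -244.1, 299.3]
tcp_rot: [-3.141, -0.001, 1.961]
ft_force: [-0.3, 0.3, -0.2]
opening: 0.999
grip_force: 0.0
```

Run:
```python
from h import *
s=state(); p,d=read_camera("wrist"); save("w1",p); np.savez("w1",p=p,d=d,pos=s["eef_pos"],rot=s["tcp_rot"]); print(s["joints"])
plan([524,-247.3,290],1.9655)
```

```text
[-5.49751823e-01  5.51992139e-01  1.78230451e+00  4.18248341e-04
  8.08407565e-01 -9.39792018e-01]
 cur [ 524.5 -243.9  299.5] [-3.1414e+00 -6.0000e-04  1.9667e+00] row [-0.0199 -0.012   0.0635] [-3.0e-05 -1.0e-04  1.8e-04]
```

View pics/w1.png

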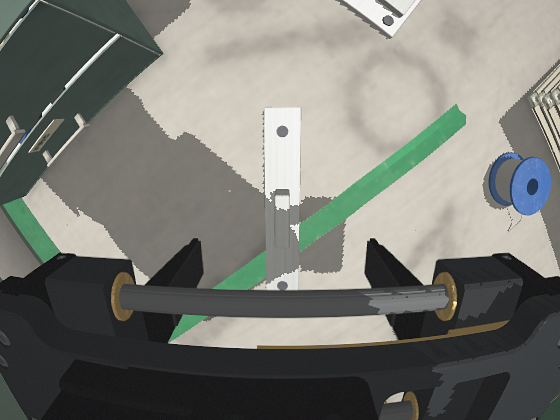

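The wrist view shows the straightedge vertical in the image, with its far end at (265–300, 107) and its rib at (273–291, 190–248). It sits roughly centred between the fingers. I'll measure it with the fisheye model.

```bash
cat >> h.py <<'E'
def ww(pos,rot,u,v,z):
    c=get_calibration("wrist");K=c["camera_matrix"];H=c["hand_eye"]
    x,y=u-K[0,2],v-K[1,2]; r=np.hypot(x,y); th=r/K[0,0]
    ray=np.array([np.sin(th)*x/r,-np.sin(th)*y/r,-np.cos(th)])
    T=R.from_euler('xyz',rot).as_matrix()
    o=pos+T@H[:3,3]; ry=T@H[:3,:3]@ray
    return o+ry*(z-o[2])/ry[2]
E
python3 - <<'E'
from h import *
z=np.load("w1.npz"); f=lambda u,v,h:ww(z["pos"],z["rot"],u,v,h).round(1)
for n,u,v,h in(("endL",264.5,107,10),("endR",300.5,107,10),("L2",265,250,10),("R2",300,250,10),("ribTL",273.5,190,36),("ribTR",290,190,36),("holeA",282,131.5,10),("holeB",282,286,10)): print(n,f(u,v,h))
a,b=f(282,131.5,10),f(282,286,10); e=b-a; print(np.arctan2(e[0],-e[1]),(a+b)/2)
E
```

```text
endL [ 476.3 -167.5   10. ]
endR [ 503.7 -156.3   10. ]
L2 [ 522.9 -283.6   10. ]
R2 [ 552.  -271.6   10. ]
ribTL [ 508.2 -224.3   36. ]
ribTR [ 520.  -219.5   36. ]
holeA [ 497.4 -181.1   10. ]
holeB [ 551.  -311.9   10. ]
0.38891395619740504 [ 524.2 -246.5   10. ]
```

>>> arm_command(rows=[[[-0.013, -0.008, 0.62, 0, 0, 0.001, 1], [-0.013, -0.008, 0.62, 0, 0, 0.001, 0.2], [-0.013, -0.008, 0.62, 0, 0, 0.001, -0.2], [-0.013, -0.008, 0.62, 0, 0, 0.001, -1], [-0.013, -0.008, 0.62, 0, 0, 0.001, -1], [-0.013, -0.008, 0.62, 0, 0, 0.001, -1], [-0.013, -0.008, 0.62, 0, 0, 0.001, -1], [-0.013, -0.008, 0.62, 0, 0, 0.001, -1]]])

```text
t: 3.15
eef_pos: [524.2, -246.9, 208.4]
tcp_rot: [3.14, 0.002, 1.959]
ft_force: [0.4, -0.4, 0.1]
opening: 0.562
grip_force: 0.0
```

>>> arm_command(rows=[[[0, 0, 0, 0, 0, 0, -1], [0, 0, 0, 0, 0, 0, -1], [0, 0, 0, 0, 0, 0, -1], [0, 0, 0, 0, 0, 0, -1]]])

```text
t: 3.48
eef_pos: [523.9, -246.9, 206.9]
tcp_rot: [3.141, 0.0, 1.958]
ft_force: [-0.2, 0.7, 0.4]
opening: 0.289
grip_force: 0.0
```

>>> arm_command(rows=[[[0, 0, 0, 0, 0, 0, -1], [0, 0, 0, 0, 0, 0, -1], [0, 0, 0, 0, 0, 0, -1], [0, 0, 0, 0, 0, 0, -1], [0, 0, 0, 0, 0, 0, -1], [0, 0, 0, 0, 0, 0, -1]]])

```text
t: 3.98
eef_pos: [523.9, -246.9, 206.7]
tcp_rot: [3.142, -0.0, 1.959]
ft_force: [0.9, -0.1, 0.0]
opening: 0.125
grip_force: 30.0
```

>>> arm_command(rows=[[[0, 0, -0.53, 0, 0, 0, -1], [0, 0, -0.53, 0, 0, 0, -1], [0, 0, -0.53, 0, 0, 0, -1]]])

```text
t: 4.23
eef_pos: [524.7, -247.2, 291.7]
tcp_rot: [3.137, 0.006, 1.959]
ft_force: [1.7, -1.6, -4.3]
opening: 0.122
grip_force: 30.0
```

>>> arm_command(rows=[[[0.25, 0.08, 0, 0, 0, 0, -1], [0.5, 0.16, 0, 0, 0, 0, -1], [0.75, 0.24, 0, 0, 0, 0, -1], [0.967, 0.31, 0, 0, 0, 0, -1], [0.967, 0.31, 0, 0, 0, 0, -1]]])

```text
t: 4.65
eef_pos: [510.8, -90.2, 285.4]
tcp_rot: [-3.139, -0.003, 1.962]
ft_force: [0.1, 0.4, -5.3]
opening: 0.126
grip_force: 30.0
```

>>> arm_command(rows=[[[0.2, 0.06, 0, 0, 0, 0.016, -1], [0.4, 0.12, 0, 0, 0, 0.033, -1], [0.6, 0.18, 0, 0, 0, 0.05, -1], [0.8, 0.25, 0, 0, 0, 0.066, -1], [0.967, 0.31, 0, 0, 0, 0.083, -1], [0.967, 0.31, 0, 0, 0, 0.0985, -1], [0.967, 0.31, 0, 0, 0, 0.0985, -1], [0.967, 0.31, 0, 0, 0, 0.0985, -1]]])

```text
t: 5.32
eef_pos: [500.2, 56.9, 285.7]
tcp_rot: [-3.141, 0.0, 1.343]
ft_force: [0.2, -0.1, -5.2]
opening: 0.129
grip_force: 30.0
```

Run:
```python
from h import *
s=state(); p,d=read_camera("wrist"); save("w2",p); np.savez("w2",p=p,d=d,pos=s["eef_pos"],rot=s["tcp_rot"]); print(s["joints"],s["opening"])
plan([505.8,55.9,225],1.340)
```

```text
[-1.79686386e-02  4.88429528e-01  1.97642673e+00 -1.63656589e-05
  6.77571131e-01  2.09466376e-01] 0.1291365547387652
 cur [500.3  56.5 285.8] [-3.1410e+00  1.0000e-04  1.3429e+00] row [0.0045 0.037  0.4054] [-9.0e-05  2.0e-05  4.6e-04]
```

View pics/w2.png

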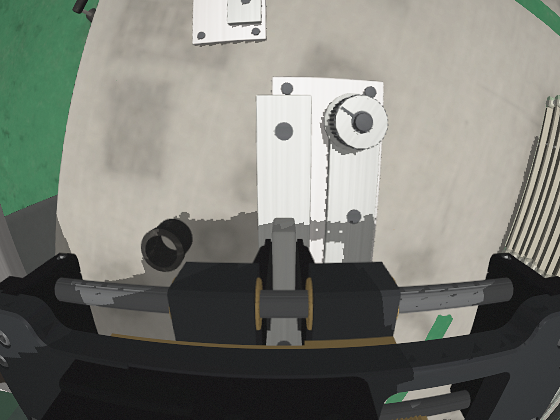

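The wrist view shows the held strip with its far end at (257–311, 95). The jig plate's far corners are at (273,77) and (383,82), the nut stud is at (362,122), and the block's front edge runs along about (328,150)–(325,262). The loupe at (166,245) is undisturbed.

Run:
```python
from h import *
z=np.load("w2.npz"); f=lambda u,v,h:ww(z["pos"],z["rot"],u,v,h).round(1)
h=285.8-206.7+10
for n,u,v,hh in(("seL",257,95.5,h),("seR",311,95.5,h),("seL2",257,220,h),("plateFL",273,77,8),("plateFR",383.5,82,8),("plateR2",376,262,8),("blk1",328,165,18),("blk2",325,262,18),("stud",362.5,122,60),("nuttop",362,122,55)): print(n,f(u,v,hh))
g=cv2.resize(z["p"][70:280,250:400],None,fx=3.5,fy=2.85*1,interpolation=cv2.INTER_CUBIC); save("w2c",g)
```

```text
seL [506.5 148.6  89.1]
seR [534.9 142.   89.1]
seL2 [489.8  80.5  89.1]
plateFL [517.1 168.3   8. ]
plateFR [603.6 147.4   8. ]
plateR2 [570.9  -4.8   8. ]
blk1 [543.2  91.3  18. ]
blk2 [525.3  11.6  18. ]
stud [566.7 120.8  60. ]
nuttop [567.5 120.6  55. ]
```

View pics/w2c.png

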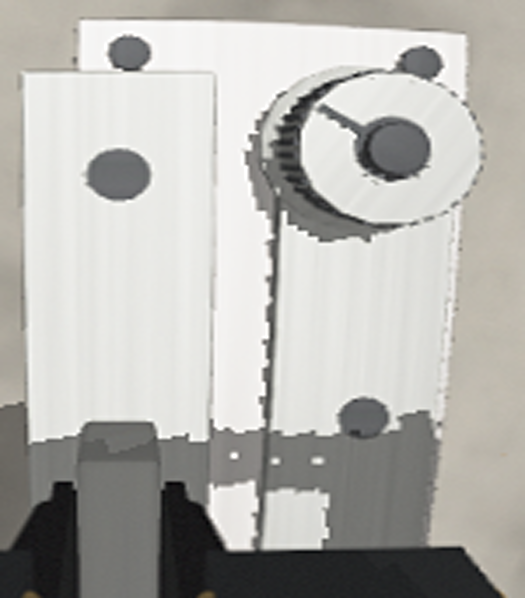

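The index line is clear, and the strip's yaw matches the jig's to within about 0.005 rad. I'll lower it in front of the block.

>>> arm_command(rows=[[[0.009, 0.04, 0.15, 0, 0, 0, -1], [0.009, 0.04, 0.3, 0, 0, 0, -1], [0.009, 0.04, 0.4, 0, 0, 0, -1], [0.009, 0.04, 0.45, 0, 0, 0, -1], [0.009, 0.04, 0.46, 0, 0, 0, -1], [0.009, 0.04, 0.46, 0, 0, 0, -1], [0.009, 0.04, 0.46, 0, 0, 0, -1]]])

```text
t: 5.95
eef_pos: [506.7, 56.5, 217.9]
tcp_rot: [3.141, -0.0, 1.34]
ft_force: [1.2, -0.6, -4.5]
opening: 0.125
grip_force: 30.0
```

>>> arm_command(rows=[[[0, 0, 0.007, 0, 0, 0, -1], [0, 0, 0.007, 0, 0, 0, -1], [0, 0, 0.014, 0, 0, 0, -1], [0, 0, 0.014, 0, 0, 0, -1]]])

```text
t: 6.28
eef_pos: [506.5, 56.9, 215.4]
tcp_rot: [3.141, -0.0, 1.34]
ft_force: [-0.1, 0.0, -4.7]
opening: 0.121
grip_force: 30.0
```

>>> arm_command(rows=[[[0, 0, 0.005, 0, 0, 0, -1], [0, 0, 0.005, 0, 0, 0, -1], [0, 0, 0.008, 0, 0, 0, -1], [0, 0, 0.008, 0, 0, 0, -1]]])

```text
t: 6.62
eef_pos: [506.4, 56.9, 214.6]
tcp_rot: [3.141, -0.0, 1.34]
ft_force: [-3.1, -0.7, 8.6]
opening: 0.123
grip_force: 30.0
```

>>> arm_command(rows=[[[0, 0.02, -0.0015, 0, 0, 0, -1], [0, 0.04, -0.0015, 0, 0, 0, -1], [0, 0.06, -0.0015, 0, 0, 0, -1], [0, 0.073, -0.0015, 0, 0, 0, -1], [0, 0.073, -0.0015, 0, 0, 0, -1]]])

```text
t: 7.03
eef_pos: [516.6, 54.4, 214.7]
tcp_rot: [-3.14, 0.0, 1.34]
ft_force: [-5.9, 0.4, 9.5]
opening: 0.126
grip_force: 30.0
```

>>> arm_command(rows=[[[0, 0.004, 0, 0, 0, 0, -1], [0, 0.008, 0, 0, 0, 0, -1], [0, 0.008, 0, 0, 0, 0, -1]]])

```text
t: 7.28
eef_pos: [517.4, 54.3, 214.7]
tcp_rot: [-3.139, 0.0, 1.34]
ft_force: [-9.6, 2.4, 11.3]
opening: 0.121
grip_force: 30.0
```

>>> arm_command(rows=[[[0, 0.005, 0, 0, 0, 0, -1], [0, 0.01, 0, 0, 0, 0, -1], [0, 0.01, 0, 0, 0, 0, -1]]])

```text
t: 7.53
eef_pos: [518.9, 53.9, 214.7]
tcp_rot: [-3.139, 0.0, 1.34]
ft_force: [-7.3, 1.5, 11.3]
opening: 0.123
grip_force: 30.0
```

Run:
```python
from h import *
s=state(); print(s["ft_force"],s["moment"],s["eef_pos"])
```

```text
[-7.34272263  1.50226374 11.26349222] [0.35096847 1.39870484 0.06347454] [518.92552379  53.93254787 214.67348507]
```

>>> arm_command(rows=[[[0, 0.004, 0, 0, 0, 0, -1], [0, 0.008, 0, 0, 0, 0, -1], [0, 0.008, 0, 0, 0, 0, -1]]])

```text
t: 7.78
eef_pos: [519.5, 53.8, 214.7]
tcp_rot: [-3.137, 0.0, 1.34]
ft_force: [-11.6, 3.9, 14.0]
opening: 0.126
grip_force: 30.0
```

Run:
```python
from h import *
s=state(); print(s["ft_force"],s["moment"],s["eef_pos"],s["tcp_rot"])
```

```text
[-11.61724808   3.92609712  13.96666119] [ 0.67051527  2.13308979 -0.00430703] [519.53332457  53.81246224 214.70504917] [-3.13716148e+00  4.97229935e-04  1.33972517e+00]
```

>>> arm_command(rows=[[[0, 0.004, 0, 0, 0, 0, -1], [0, 0.008, 0, 0, 0, 0, -1], [0, 0.008, 0, 0, 0, 0, -1]]])

```text
t: 8.03
eef_pos: [520.2, 53.7, 214.7]
tcp_rot: [-3.135, 0.001, 1.339]
ft_force: [-15.2, 4.7, 18.1]
opening: 0.125
grip_force: 30.0
```

Run:
```python
from h import *
s=state(); print(s["ft_force"],s["moment"],s["eef_pos"],s["tcp_rot"])
p,d=read_camera("wrist"); np.savez("w3",p=p,d=d,pos=s["eef_pos"],rot=s["tcp_rot"])
g=cv2.resize(p[60:280,230:400],None,fx=3.5,fy=2.7,interpolation=cv2.INTER_CUBIC); save("w3c",g)
```

```text
[-15.194501     4.73591582  18.09158047] [ 1.02810246  2.83533413 -0.09690825] [520.1880209   53.70849769 214.70492729] [-3.13534493e+00  6.29574396e-04  1.33940770e+00]
```

View pics/w3c.png

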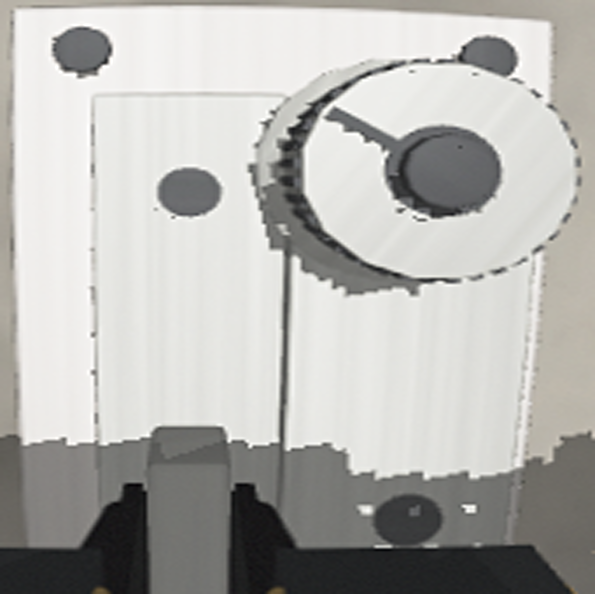

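The strip is on the plate with its front part under the flange. Its far end is at crop y≈95 and the plate's far edge is at y≈8–22. A thin dark line about 1 px wide marks the block interface at crop x≈285. Next I'll check the end offset.

Run:
```python
from h import *
z=np.load("w3.npz"); yv=np.array([.228,.9737]);nv=np.array([.9737,-.228])
q=lambda x,y,h:ww(z["pos"],z["rot"],(x+.5)/3.5-.5+230,(y+.5)/2.7-.5+60,h)[:2]
for n,x,y,h in(("plFL",14,8,8),("plFR",552,22,8),("plFm",200,10,8),("seL",94,95,18),("seR",262,95,18),("gapfar_se",284,255,18),("gapfar_blk",291,255,18),("gapnear_se",279,540,18),("gapnear_blk",284,540,18),("seL2",97,500,18),("plL2",22,500,8),("stud",452,170,60)):
    P=q(x,y,h); print(n,P.round(1),"n",(P@nv).round(1),"y",(P@yv).round(1))
# dark line profile
g=cv2.cvtColor(z["p"],cv2.COLOR_RGB2GRAY)
for v in(156,175,195,215): print(v,g[v,304:320])
```

```text
plFL [516.5 169. ] n 464.4 y 282.4
plFR [603.5 147.5] n 554.0 y 281.3
plFm [545.9 160.9] n 494.9 y 281.2
seL [525.6 145.9] n 478.5 y 261.9
seR [550.8 139.9] n 504.4 y 261.8
gapfar_se [546.9 107.4] n 508.0 y 229.2
gapfar_blk [547.9 107.1] n 509.1 y 229.2
gapnear_se [533.   46.2] n 508.5 y 166.5
gapnear_blk [533.8  46. ] n 509.3 y 166.5
seL2 [505.1  62.5] n 477.5 y 176.0
plL2 [490.1  61.8] n 463.1 y 171.9
stud [567.5 120.9] n 525.0 y 247.1
156 [234 232 232 232 229 231 223 119 108 197 240 223 111 116 118 117]
175 [233 230 230 230 229 230 184  74 133 211 237 232 230 229 231 233]
195 [230 228 228 226 226 234 138  79 181 238 232 229 227 230 231 233]
215 [226 226 226 225 228 190  69 158 225 232 228 226 226 230 232 233]
```

>>> arm_command(rows=[[[0, 0.006, -0.003, 0, 0, 0, -1], [0, 0.012, -0.003, 0, 0, 0, -1], [0, 0.012, -0.003, 0, 0, 0, -1]]])

```text
t: 8.33
eef_pos: [521.1, 53.6, 214.7]
tcp_rot: [-3.132, 0.001, 1.339]
ft_force: [-19.6, 8.7, 17.0]
opening: 0.12
grip_force: 30.0
```

Run:
```python
from h import *
s=state(); print(s["ft_force"],s["moment"],s["eef_pos"],s["tcp_rot"])
a=R.from_euler('xyz',s["tcp_rot"]).apply([0,0,171])+s["eef_pos"]; print(a, a[:2]@[.9737,-.228])
p,d=read_camera("wrist");g=cv2.cvtColor(p,cv2.COLOR_RGB2GRAY)
for v in(156,175,195,215): print(v,g[v,304:320])
```

```text
[-19.56755292   8.67276635  17.04554813] [ 1.60527985  3.56876802 -0.2756089 ] [521.14977668  53.56466698 214.74306417] [-3.13205327e+00  9.49380409e-04  1.33907578e+00]
[519.52488364  53.78128045  43.75092166] 493.5992472558073
156 [235 233 232 232 230 230 232 183 152 228 223 110 115 118 117 111]
175 [234 230 230 229 227 228 217 108 190 238 233 230 229 230 233 234]
195 [230 228 228 228 225 233 182 152 225 233 230 227 229 231 234 234]
215 [227 226 227 226 227 209  98 182 238 229 226 226 229 231 232 233]
```

>>> arm_command(rows=[[[0, 0, 0, 0, 0, 0, -0.6], [0, 0, 0, 0, 0, 0, -0.6], [0, 0, 0, 0, 0, 0, -0.6], [0, 0, 0, 0, 0, 0, -0.6]]])

```text
t: 8.72
eef_pos: [523.1, 53.0, 214.7]
tcp_rot: [-3.139, 0.0, 1.34]
ft_force: [-5.1, 3.1, 3.2]
opening: 0.202
grip_force: 2.9
```

Run:
```python
from h import *
s=state(); print(s["ft_force"],s["moment"],s["eef_pos"],s["tcp_rot"],s["opening"])
p,d=read_camera("wrist");g=cv2.cvtColor(p,cv2.COLOR_RGB2GRAY)
for v in(156,175,195,215): print(v,g[v,304:320])
```

```text
[-5.12653395  3.13216456  3.21399938] [ 0.34191132  1.07254451 -0.01639694] [523.05589226  53.03304554 214.65153589] [-3.13901361e+00  2.38648565e-04  1.33971442e+00] 0.2017414891800677
156 [231 167 168 233 232 111 116 118 119 116 110 107 107 108 109 111]
175 [195 100 185 239 233 231 228 232 232 235 236 236 235 234 234 233]
195 [173 150 225 233 230 228 229 231 234 234 234 234 233 233 232 231]
215 [ 90 174 239 229 227 225 228 232 232 233 233 232 230 231 230 228]
```

>>> arm_command(rows=[[[0, 0.01, -0.005, 0, 0, 0, -0.6], [0, 0.02, -0.005, 0, 0, 0, -0.6], [0, 0.02, -0.005, 0, 0, 0, -0.6]]])

```text
t: 9.02
eef_pos: [524.6, 52.8, 214.9]
tcp_rot: [-3.133, 0.001, 1.339]
ft_force: [-14.0, 7.8, 6.2]
opening: 0.203
grip_force: 7.7
```

Run:
```python
from h import *
s=state(); print(s["ft_force"],s["moment"],s["eef_pos"],s["tcp_rot"],s["opening"])
p,d=read_camera("wrist");g=cv2.cvtColor(p,cv2.COLOR_RGB2GRAY)
for v in(156,175,195,215,235): print(v,g[v,296:318])
```

```text
[-14.01505616   7.84729312   6.20799292] [ 1.25651659  2.79354555 -0.09132369] [524.57362464  52.7552228  214.89140949] [-3.13288605e+00  9.68603485e-04  1.33945436e+00] 0.20314114771246938
156 [234 235 233 231 231 230 229 229 178 121 215 237 112 115 116 118 111 107
 107 107 108 108]
175 [233 234 231 229 229 228 226 232 133 165 232 233 231 229 229 232 234 236
 235 234 234 234]
195 [232 231 227 227 228 227 229 193  85 186 240 230 228 227 229 232 233 233
 233 233 232 231]
215 [229 227 226 226 225 224 233 166 159 229 230 227 226 226 229 231 232 231
 231 230 231 230]
235 [119 118 117 119 117 115 112  87 109 122 118 116 117 119 121 122 122 122
 121 120 121 121]
```

>>> arm_command(rows=[[[0, -0.033, 0, 0, 0, 0, -0.4], [0, -0.033, 0, 0, 0, 0, -0.4], [0, -0.033, 0, 0, 0, 0, -0.4], [0, -0.033, -0.15, 0, 0, 0, -0.4], [0, -0.033, -0.35, 0, 0, 0, -0.4], [0, -0.033, -0.55, 0, 0, 0, -0.4], [0, -0.033, -0.55, 0, 0, 0, -0.4], [0, -0.033, -0.55, 0, 0, 0, -0.4]]])

```text
t: 9.73
eef_pos: [522.3, 53.1, 299.3]
tcp_rot: [3.138, -0.001, 1.34]
ft_force: [-0.4, 0.2, -1.2]
opening: 0.303
grip_force: 0.0
```

Run:
```python
from h import *
z=np.load("w3.npz")
q=lambda x,y,h:ww(z["pos"],z["rot"],(x+.5)/3.5-.5+230,(y+.5)/2.7-.5+60,h)[:2]
a,b=q(400,149,55),q(332,112,55); e=b-a; print("index",np.degrees(np.arctan2(e[1],e[0])), "theta",np.arctan2(e[1],e[0])+.23)
e=b-np.array([567.5,120.8]); print(np.arctan2(e[1],e[0])+.23, a,b)
s=state(); print(s["joints"],s["ft_force"])
p,d=read_camera("wrist"); np.savez("w4",p=p,d=d,pos=s["eef_pos"],rot=s["tcp_rot"])
g=cv2.resize(p[60:360,220:420],None,fx=2.9,fy=2,interpolation=cv2.INTER_CUBIC); save("w4c",g)
```

```text
index 132.8968975896906 theta 2.5494884286258173
2.5707163053311834 [562.83259703 125.3002218 ] [555.82468372 132.84245363]
[-2.45898440e-02  4.90142175e-01  1.91464206e+00  5.34887529e-05
  7.32660389e-01  2.06632833e-01] [-0.35393393  0.18765743 -1.15378707]
```

View pics/w4c.png

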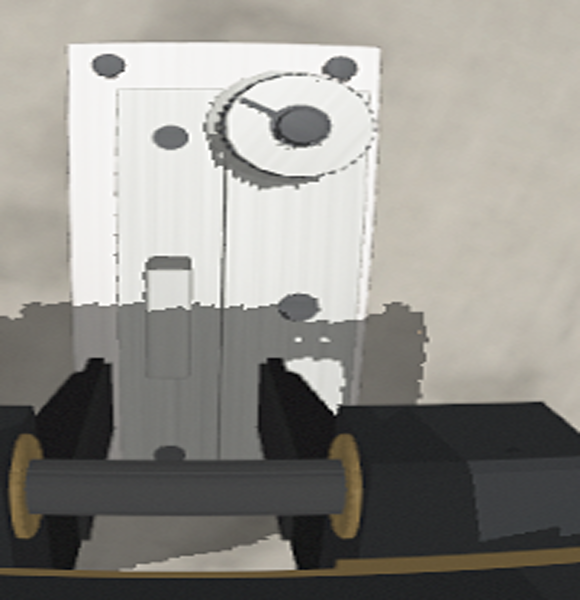

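The strip's far end (crop y≈89) is level with the block's end at right (370,90). The interface line is thin and uniform, so it is flush. The index line gives nut_turn ≈ 2.56. I'll pre-rotate the wrist so the camera stays away from the stack and joint 6 has travel.

>>> arm_command(rows=[[[0, 0, 0, 0, 0, -0.15, -0.2], [0, 0, 0, 0, 0, -0.15, -0.2], [0, 0, 0, 0, 0, -0.15, -0.2], [0, 0, 0, 0, 0, -0.15, -0.2], [0, 0, 0, 0, 0, -0.15, -0.2], [0, 0, 0, 0, 0, -0.15, -0.2], [0, 0, 0, 0, 0, -0.15, -0.2], [0, 0, 0, 0, 0, -0.15, -0.2], [0, 0, 0, 0, 0, -0.15, -0.2]]])

```text
t: 10.53
eef_pos: [521.9, 53.1, 296.5]
tcp_rot: [-3.14, -0.001, 2.285]
ft_force: [-1.0, -0.6, -0.5]
opening: 0.398
grip_force: 0.0
```

>>> arm_command(rows=[[[0, 0, 0, 0, 0, -0.15, 0.3], [0, 0, 0, 0, 0, -0.15, 0.3], [0, 0, 0, 0, 0, -0.15, 0.3], [0, 0, 0, 0, 0, -0.15, 0.3], [0, 0, 0, 0, 0, -0.15, 0.3], [0, 0, 0, 0, 0, -0.15, 0.3], [0, 0, 0, 0, 0, -0.15, 0.3], [0, 0, 0, 0, 0, -0.15, 0.3], [0, 0, 0, 0, 0, -0.15, 0.3]]])

```text
t: 11.28
eef_pos: [521.9, 53.1, 296.9]
tcp_rot: [3.141, -0.001, -3.058]
ft_force: [-1.1, -0.8, -0.5]
opening: 0.653
grip_force: 0.0
```

>>> arm_command(rows=[[[0, 0, 0, 0, 0, -0.15, 0.3], [0, 0, 0, 0, 0, -0.15, 0.3], [0, 0, 0, 0, 0, -0.15, 0.3], [0, 0, 0, 0, 0, -0.15, 0.3], [0, 0, 0, 0, 0, -0.15, 0.3], [0, 0, 0, 0, 0, -0.15, 0.3], [0, 0, 0, 0, 0, -0.15, 0.3], [0, 0, 0, 0, 0, -0.15, 0.3], [0, 0, 0, 0, 0, -0.15, 0.3]]])

```text
t: 12.03
eef_pos: [521.9, 53.1, 297.2]
tcp_rot: [3.141, -0.0, -2.117]
ft_force: [-0.0, -0.3, -0.4]
opening: 0.652
grip_force: 0.0
```

Run:
```python
from h import *
s=state(); print(s["joints"],s["opening"])
z=np.load("w4.npz")
q=lambda x,y,h:ww(z["pos"],z["rot"],(x+.5)/2.9-.5+220,(y+.5)/2-.5+60,h)[:2]
print("stud",q(302,126,60),"seEnd",q(170,89,18)@[.228,.9737],"blkEnd",q(366,91,18)@[.228,.9737])
plan([567.4,120.9,260],s["tcp_rot"][2])
```

```text
[-2.44854933e-02  4.93356642e-01  1.91619693e+00  7.29383861e-05
  7.32856299e-01 -2.61944071e+00] 0.6524500879976882
stud [567.15538519 119.49111643] seEnd 260.3843305037461 blkEnd 260.55869307030605
 cur [521.9  53.1 297.2] [ 3.1409e+00 -4.0000e-04 -2.1175e+00] row [-0.5435 -0.0242  0.2481] [ 1.2e-04 -6.0e-05 -0.0e+00]
```

>>> arm_command(rows=[[[-0.25, -0.01, 0, 0, 0, 0, 0.3], [-0.541, -0.024, 0, 0, 0, 0, 0.3], [-0.541, -0.024, 0.1, 0, 0, 0, 0.3], [-0.541, -0.024, 0.248, 0, 0, 0, 0.3], [-0.541, -0.024, 0.248, 0, 0, 0, 0.3], [-0.541, -0.024, 0.248, 0, 0, 0, 0.3]]])

```text
t: 12.53
eef_pos: [566.9, 120.7, 259.7]
tcp_rot: [3.139, -0.002, -2.12]
ft_force: [1.2, 0.7, 0.9]
opening: 0.65
grip_force: 0.0
```

Run:
```python
from h import *
s=state(); print(s["joints"],s["ft_force"])
plan([567.2,120.4,219],s["tcp_rot"][2])
```

```text
[ 9.57842896e-02  6.09571148e-01  1.80742244e+00  7.15811943e-05
  7.27439623e-01 -2.49671482e+00] [1.20203021 0.66064072 0.93317581]
 cur [566.9 120.7 259.7] [ 3.1393e+00 -1.7000e-03 -2.1199e+00] row [ 2.000e-04 -3.100e-03  2.716e-01] [ 0.00037 -0.00027 -0.     ]
```

>>> arm_command(rows=[[[0, -0.003, 0.1, 0, 0, 0, 0.3], [0, -0.003, 0.2, 0, 0, 0, 0.3], [0, -0.003, 0.272, 0, 0, 0, 0.3], [0, -0.003, 0.272, 0, 0, 0, 0.3], [0, -0.003, 0.272, 0, 0, 0, 0.3]]])

```text
t: 12.95
eef_pos: [567.6, 120.2, 220.2]
tcp_rot: [3.141, -0.0, -2.118]
ft_force: [-0.0, -0.3, 1.0]
opening: 0.65
grip_force: 0.0
```

>>> arm_command(rows=[[[0, 0, 0, 0, 0, 0, -1], [0, 0, 0, 0, 0, 0, -1], [0, 0, 0, 0, 0, 0, -1], [0, 0, 0, 0, 0, 0, -1], [0, 0, 0, 0, 0, 0, -1], [0, 0, 0, 0, 0, 0, -1], [0, 0, 0, 0, 0, 0, -1], [0, 0, 0, 0, 0, 0, -1]]])

```text
t: 13.62
eef_pos: [567.4, 120.5, 220.1]
tcp_rot: [3.142, 0.0, -2.116]
ft_force: [-2.2, 1.4, 4.7]
opening: 0.366
grip_force: 30.0
```

Run:
```python
from h import *
s=state(); print(s["joints"],s["ft_force"],s["moment"],s["eef_pos"],s["tcp_rot"])
```

```text
[ 9.54407209e-02  6.69967721e-01  1.82861550e+00  2.92928530e-04
  6.42912400e-01 -2.50099307e+00] [-2.24912273  1.39659725  4.68829478] [ 0.36282361  0.45196118 -0.06325688] [567.42899687 120.5365758  220.12806571] [ 3.14156546e+00  1.98800778e-04 -2.11618963e+00]
```

>>> arm_command(rows=[[[0, 0, 0.001, 0, 0, 0.018, -1], [0, 0, 0.002, 0, 0, 0.036, -1], [0, 0, 0.002, 0, 0, 0.054, -1], [0, 0, 0.003, 0, 0, 0.072, -1], [0, 0, 0.004, 0, 0, 0.09, -1], [0, 0, 0.004, 0, 0, 0.108, -1], [0, 0, 0.005, 0, 0, 0.126, -1], [0, 0, 0.006, 0, 0, 0.144, -1], [0, 0, 0.006, 0, 0, 0.15, -1], [0, 0, 0.006, 0, 0, 0.15, -1]]])

```text
t: 14.45
eef_pos: [567.6, 120.3, 219.2]
tcp_rot: [-3.141, 0.0, -3.061]
ft_force: [-1.9, -0.8, 6.2]
opening: 0.368
grip_force: 30.0
```

```bash
cat > m.py <<'E'
from h import *
s=state(); print(s["joints"][5],s["ft_force"].round(1),s["moment"].round(3),s["eef_pos"].round(1),s["tcp_rot"].round(4),s["opening"])
E
python3 m.py
```

```text
-1.5556596161497542 [-1.9 -0.8  6.2] [-0.23   0.216 -0.035] [567.6 120.3 219.2] [-3.1414e+00  4.0000e-04 -3.0614e+00] 0.36766188808320205
```

>>> arm_command(rows=[[[0, 0, 0.001, 0, 0, 0.018, -1], [0, 0, 0.002, 0, 0, 0.036, -1], [0, 0, 0.002, 0, 0, 0.054, -1], [0, 0, 0.003, 0, 0, 0.072, -1], [0, 0, 0.004, 0, 0, 0.09, -1], [0, 0, 0.004, 0, 0, 0.108, -1], [0, 0, 0.005, 0, 0, 0.126, -1], [0, 0, 0.006, 0, 0, 0.144, -1], [0, 0, 0.006, 0, 0, 0.15, -1], [0, 0, 0.006, 0, 0, 0.15, -1]]])

```text
t: 15.28
eef_pos: [567.5, 120.1, 218.3]
tcp_rot: [-3.141, 0.0, 2.279]
ft_force: [-1.4, -3.7, 6.2]
opening: 0.365
grip_force: 30.0
```

>>> arm_command(rows=[[[0, 0, 0.001, 0, 0, 0.018, -1], [0, 0, 0.002, 0, 0, 0.036, -1], [0, 0, 0.003, 0, 0, 0.054, -1], [0, 0, 0.003, 0, 0, 0.07, -1], [0, 0, 0.003, 0, 0, 0.07, -1], [0, 0, 0.003, 0, 0, 0.07, -1]]])

```text
t: 15.78
eef_pos: [567.4, 120.0, 217.8]
tcp_rot: [-3.141, 0.0, 1.842]
ft_force: [-2.7, -3.6, 6.5]
opening: 0.366
grip_force: 30.0
```

```bash
python3 m.py
```

```text
-0.1755159896537688 [-2.7 -3.6  6.5] [-0.805  0.617 -0.098] [567.4 120.  217.8] [-3.1409e+00  4.0000e-04  1.8416e+00] 0.3661918401961773
```

>>> arm_command(rows=[[[0, 0, 0.0005, 0, 0, 0.01, -1], [0, 0, 0.001, 0, 0, 0.02, -1], [0, 0, 0.001, 0, 0, 0.02, -1], [0, 0, 0.001, 0, 0, 0.02, -1]]])

```text
t: 16.12
eef_pos: [567.4, 120.0, 217.7]
tcp_rot: [-3.141, 0.0, 1.716]
ft_force: [-3.7, -4.5, 6.7]
opening: 0.365
grip_force: 30.0
```

```bash
python3 m.py
```

```text
-0.05009743224051716 [-3.7 -4.5  6.7] [-0.849  0.658 -0.05 ] [567.4 120.  217.7] [-3.1409e+00  5.0000e-04  1.7163e+00] 0.3653072363716391
```

>>> arm_command(rows=[[[0, 0, 0.0003, 0, 0, 0.005, -1], [0, 0, 0.0005, 0, 0, 0.01, -1], [0, 0, 0.0005, 0, 0, 0.01, -1], [0, 0, 0.0005, 0, 0, 0.01, -1]]])

```text
t: 16.45
eef_pos: [567.3, 120.0, 217.7]
tcp_rot: [-3.141, 0.001, 1.654]
ft_force: [-3.3, -3.9, 7.3]
opening: 0.365
grip_force: 30.0
```

```bash
python3 m.py
```

```text
0.01250278997706511 [-3.3 -3.9  7.3] [-0.87   0.674 -0.04 ] [567.3 120.  217.7] [-3.1409e+00  5.0000e-04  1.6536e+00] 0.36512542237693996
```

>>> arm_command(rows=[[[0, 0, 0.0003, 0, 0, 0.005, -1], [0, 0, 0.0005, 0, 0, 0.01, -1], [0, 0, 0.0005, 0, 0, 0.01, -1], [0, 0, 0.0005, 0, 0, 0.01, -1]]])

```text
t: 16.78
eef_pos: [567.3, 120.0, 217.6]
tcp_rot: [-3.141, 0.001, 1.591]
ft_force: [-3.4, -4.1, 7.6]
opening: 0.369
grip_force: 30.0
```

```bash
python3 m.py
```

```text
0.07539672538261039 [-3.4 -4.1  7.6] [-0.871  0.762 -0.01 ] [567.3 120.  217.6] [-3.1408e+00  6.0000e-04  1.5907e+00] 0.36923121395512176
```

>>> arm_command(rows=[[[0, 0, 0.0002, 0, 0, 0.003, -1], [0, 0, 0.0003, 0, 0, 0.006, -1], [0, 0, 0.0003, 0, 0, 0.006, -1], [0, 0, 0.0003, 0, 0, 0.006, -1]]])

```text
t: 17.12
eef_pos: [567.3, 120.3, 217.6]
tcp_rot: [-3.141, 0.0, 1.554]
ft_force: [-4.0, -1.4, 8.4]
opening: 0.363
grip_force: 30.0
```

```bash
python3 m.py
```

```text
0.11246231406249767 [-4.  -1.4  8.4] [-0.324  0.748  0.31 ] [567.3 120.3 217.6] [-3.141e+00  5.000e-04  1.554e+00] 0.3627815869162403
```

>>> arm_command(rows=[[[0, 0, 0, 0, 0, 0.003, -1], [0, 0, 0, 0, 0, 0.006, -1], [0, 0, 0, 0, 0, 0.006, -1], [0, 0, 0, 0, 0, 0.006, -1]]])

```text
t: 17.45
eef_pos: [567.3, 120.0, 217.6]
tcp_rot: [-3.141, 0.001, 1.517]
ft_force: [-3.5, -3.9, 8.2]
opening: 0.368
grip_force: 30.0
```

```bash
python3 m.py
```

```text
0.14976940060506164 [-3.5 -3.9  8.2] [-0.96   0.776  0.568] [567.3 120.  217.6] [-3.1409e+00  1.1000e-03  1.5171e+00] 0.3677078259891754
```

>>> arm_command(rows=[[[0, 0, 0, 0, 0, -0.006, -1], [0, 0, 0, 0, 0, -0.009, -1], [0, 0, 0, 0, 0, -0.009, -1], [0, 0, 0, 0, 0, -0.009, -1]]])

```text
t: 17.78
eef_pos: [567.3, 120.0, 217.6]
tcp_rot: [-3.141, 0.001, 1.573]
ft_force: [-4.2, -4.5, 7.7]
opening: 0.371
grip_force: 30.0
```

```bash
python3 m.py
```

```text
0.09375390130473121 [-4.2 -4.5  7.7] [-0.97   0.774  0.033] [567.3 120.  217.6] [-3.1410e+00  7.0000e-04  1.5725e+00] 0.3713273988676374
```

>>> arm_command(rows=[[[0, 0, -0.001, 0, 0, -0.018, -1], [0, 0, -0.002, 0, 0, -0.036, -1], [0, 0, -0.002, 0, 0, -0.054, -1], [0, 0, -0.003, 0, 0, -0.072, -1], [0, 0, -0.004, 0, 0, -0.09, -1], [0, 0, -0.004, 0, 0, -0.108, -1], [0, 0, -0.005, 0, 0, -0.126, -1], [0, 0, -0.006, 0, 0, -0.144, -1], [0, 0, -0.006, 0, 0, -0.15, -1], [0, 0, -0.006, 0, 0, -0.15, -1]]])

```text
t: 18.62
eef_pos: [567.6, 120.1, 218.5]
tcp_rot: [-3.141, 0.001, 2.518]
ft_force: [-0.9, -3.3, 6.9]
opening: 0.369
grip_force: 30.0
```

>>> arm_command(rows=[[[0, 0, -0.001, 0, 0, -0.018, -1], [0, 0, -0.001, 0, 0, -0.036, -1], [0, 0, -0.002, 0, 0, -0.054, -1], [0, 0, -0.003, 0, 0, -0.072, -1], [0, 0, -0.004, 0, 0, -0.09, -1], [0, 0, -0.004, 0, 0, -0.102, -1], [0, 0, -0.004, 0, 0, -0.102, -1], [0, 0, -0.004, 0, 0, -0.102, -1]]])

```text
t: 19.28
eef_pos: [567.6, 120.3, 219.2]
tcp_rot: [-3.141, 0.001, -3.127]
ft_force: [-2.0, -0.5, 6.5]
opening: 0.367
grip_force: 30.0
```

```bash
python3 m.py
python3 - <<'E'
from h import *
s=state();p,d=read_camera("wrist"); q,_=read_camera("top"); np.savez("w5",p=p,q=q,pos=s["eef_pos"],rot=s["tcp_rot"])
a=cv2.resize(p,(440,330)); b=cv2.resize(q[190:290,190:310],(360,300),interpolation=cv2.INTER_CUBIC)
im=np.zeros((330,800,3),np.uint8); im[:,:440]=a; im[:300,440:]=b; save("w5",im)
E
```

```text
-1.4899921707517492 [-2.  -0.5  6.5] [-0.236  0.239  0.058] [567.6 120.3 219.2] [-3.1414e+00  8.0000e-04 -3.1270e+00] 0.366809470555369
```

View pics/w5.png

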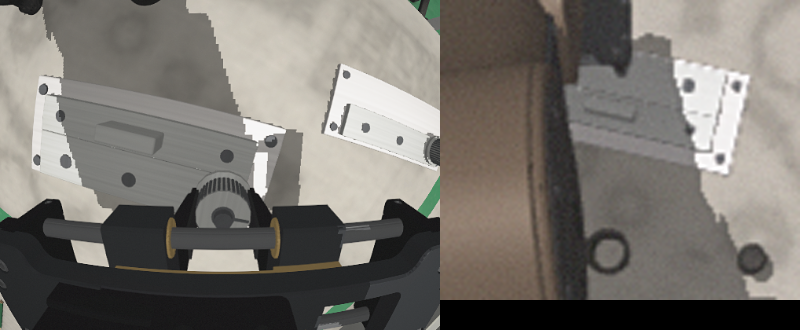

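The strip is still in place against the block, and the nut is gripped with its index line at about (250,222) left. One last enlarged check of the interface and the index.

Run:
```python
from h import *
z=np.load("w5.npz"); save("w5c",cv2.resize(z["p"][85:305,30:390],None,fx=2.2,fy=2.2,interpolation=cv2.INTER_CUBIC))
```

```text
(no output)
```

View pics/w5c.png

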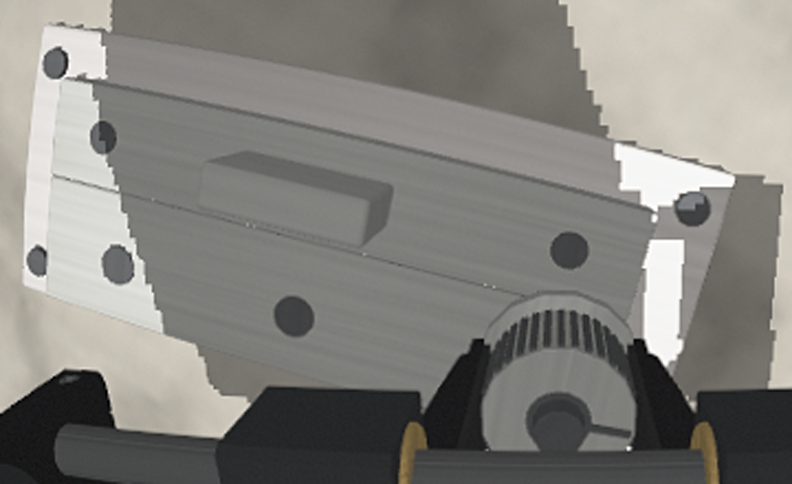

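The interface line is hairline-thin along its whole length, and the ends are level (left ends in line at (62,78)–(52,176)–(47,290)). The index points along the jig's +y, which matches a quarter turn back from the stop. Handing in.

```bash
python3 -c "
from cell import *
print(job_done())"
```

```text
the job is handed in; nothing more can be done
None
```

The job is handed in: the straightedge lies flush against the block with its ends level, and the nut was run down to its stop, backed off a quarter turn and is still gripped; no contact with the loupe, stamp or spool was noticed, though the spool was not viewed again at the end.

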